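# Sweep the loose hub nuts into the bench tray

## Task

With your fingertips, push the three loose hexagonal nuts along the bench, through the open front of the dark steel tray, until all three lie flat wholly inside it. Only push them, do not pick any of them up, and leave the two upright sockets that stand among them, and everything else on the bench, standing where they are.

Things in the scene. Friction and masses are not known exactly. Their poses are not given: they have to be found in the camera images.
- tray: dark steel tray fixed to the bench: back and two side walls 25 mm high, 4 mm thick, no front wall; floor level with the bench, no step. Origin on the bench at the middle of the open front edge; x points into it (back wall inside at x = 100 mm), y along the edge (side walls inside at +-125 mm). Starts empty; nuts and sockets stand mixed in a row about 110 mm before the edge, 70 mm apart
- nut1_center (a point): a hexagonal steel hub nut lying flat, 36 mm across flats, 42 mm across corners, 20 mm high, with a 24 mm hole, about 100 g, slides on the bench when pushed; all three are alike. This point is its centre, 10 mm above the bench when it lies flat
- nut2_center (a point): a hexagonal steel hub nut lying flat, 36 mm across flats, 42 mm across corners, 20 mm high, with a 24 mm hole, about 100 g, slides on the bench when pushed; all three are alike. This point is its centre, 10 mm above the bench when it lies flat
- nut3_center (a point): a hexagonal steel hub nut lying flat, 36 mm across flats, 42 mm across corners, 20 mm high, with a 24 mm hole, about 100 g, slides on the bench when pushed; all three are alike. This point is its centre, 10 mm above the bench when it lies flat
- socket1: a steel wrench socket standing upright on the bench, round, 26 mm diameter and 60 mm high, about 140 g, among the nuts; origin at the centre of its underside. To be left standing where it is
- socket2: a steel wrench socket standing upright on the bench, round, 26 mm diameter and 60 mm high, about 140 g, among the nuts; origin at the centre of its underside. To be left standing where it is
- tape: roll of masking tape lying flat beside the tray, 90 mm outside diameter, 24 mm high; origin at the centre of its underside. Leave alone
- thinner: small white plastic bottle standing beside the tray, 48 mm diameter, 100 mm high; origin at the centre of its underside. Leave alone
- filler: grey tin on the robot's left, 84 mm diameter, 90 mm high; origin at the centre of its underside. Leave alone
- screwdriver: screwdriver lying on the robot's right; origin at its middle, x axis along it towards the tip. Leave alone
- wrench: wrench lying on the robot's right; origin at its middle, x axis along it. Leave alone
- mug: white mug standing on the robot's left, 76 mm diameter, 90 mm high; origin at the centre of its underside. Leave alone
Not all that is in view belongs to the job. What is shaped like the part that bears nut3_center but yellow is not meant. Leave any pink look-alike of the part that bears nut2_center alone.

How it is judged:
By the outcome, as a careful person would: the job done as asked, in the order asked, and still so for the second after the job is handed in, with the robot touching nothing.
It also fails if it takes over 64 s, if anything falls off the work surface, if the arm or the gripper's body presses on something with over 40 N, if the wrist force passes 120 N, or if a joint passes its speed limit or range.

## Robot

A 7-joint arm with a two-finger parallel gripper is mounted at the origin on the work surface. World frame = base frame: x ahead of the robot, y to its left, z up, the work surface at z = 0. Lengths are in m, angles in degrees, forces in N, time in s.
With the tool pointing down it reaches from about 0.425 to 0.875 m from the base axis. Payload 4.7 kg.
Tool frame: the origin (TCP) lies midway between the tips of the shut fingers; the grasp point (between the pads) lies 19 mm behind it; y points along the fingers, x is the direction in which the jaws open and shut, and the axes are right-handed (so a half turn about y gives the same grasp; the last joint's range is limited). The gripper opens to 87 mm and grips with 3 to 60 N. Pads are 19 mm wide; open, the fingers measure 117 mm over their backs; the gripper's body (75 mm by 190 mm) begins 51 mm behind the grasp point.
Start: joints at [-64.395, 18.392, -4.016, 83.108, 1.295, 78.541, -3.26], TCP at [0.273, 0.59, 0.223] pointing down, gripper open.
Joint ranges: [-163.93, 163.93], [-17.29, 119.83], [-79.2, 71.16], [3.27, 140.29], [-89.18, 269.18], [5.43, 117.66], [-154.24, 154.24]. Speed limits (degrees/s): [147.25, 147.25, 180, 180, 180, 180, 180].

## Interface

Orientations are given as [roll, pitch, yaw] about the fixed x, y, z axes, in that order (R = Rz(yaw) Ry(pitch) Rx(roll)).
In Python, from cell import env gives the robot as it stands.
- The arm moves only by the tool carry_out, never from a script. Its argument "targets" is a list of rows, each a list of 2 entries, a list of its own where there are three numbers: the shift along the tool's x, y, z in mm, then the turn, a rotation vector about the tool's x, y, z in degrees. A call has 1 to 12 rows; each row shifts and turns the commanded pose from where the row before left it, along the tool's axes as they then stand; what a row does not reach is not made up. A row lasts 1/10 s, in which the tool goes at most 50 mm and 8.59 degrees, less where a joint would pass 70% of its speed; a pose out of reach is approached as far as the arm can. A call with a gripper value outside its range is refused whole. "jaw" is the opening, from 0 (shut) to 1 (fully open), set as the call begins (left out, the last holds). The fingers move at their own pace and stop on an object; "squeeze" is the grip in N (left out, the last holds). Time passes only in rows, so rows that do not move let the fingers close. It gives the time, the measured TCP pose, the force and the opening at its end, in the units of the state.
- env.get_obs(): the state, without advancing time (a new reading comes with each control period).
- env.read_camera(name): name is "side" or "top" or "wrist"; returns the picture (400x640x3 uint8, red, green, blue); there is no depth.
- env.get_calibration(name): a dict with "fx", "fy", "cx", "cy" (pixels), "D" ([k1, k2, p1, p2, k3] as OpenCV has them; the pictures are not rectified), "R" (3x3) and "t" (3): a world point X has camera coordinates R X + t; the wrist camera has in their place "hand_eye" (4x4, takes a point from camera to tool coordinates, whose origin is the TCP and whose axes are the tool frame's). Camera axes: x right, y down, z forward; pixel columns grow to the right and rows downward; lengths in m; the calibration is good to about 2 mm. A picture is of the moment at which its call begins: read the wrist's pose just before it. get_calibration takes no time and is no camera call.
- env.sign_off(): hands the job in, once; it reports no verdict.
Trained networks look in the newest picture that a camera, given by its name, has taken for a name from the list of things; names that differ only in an ending like _2 or _b are one class to them, and where a whole thing is asked for, a point or a joint stands for the part that bears it (a point fixed in the world has none). Each returns a list of dicts, best first, with "p" (0 to 1); they miss things now and then, are a little off and sometimes report something else, mostly with a low value. They report only what shows in the picture. A call takes as long as a camera call. They do not tell look-alikes from the thing itself.
- env.outline_of(camera, label): "mask" (400x640 bool, what is visible of it) and "xy" ([column, row] in pixels, amid what is visible of it).
The state is a dict: "time_s": time; "qpos": joint angles; "joint_velocities": joint speeds; "effort": joint torques, N m; "tool_pos": TCP position; "tool_rot": TCP orientation; "force": force on the tool from outside, world axes, zero at the start; "wrist_torque": the same for the moment, N m; "grip_width": finger opening in m.
Only numpy, scipy, OpenCV 4.12 (cv2) and the standard library are available. Lean on these libraries where they do the work, as an engineer would, in place of code of your own. Each camera call takes 0.05 s, during which the arm holds its last target.

## Working session

There is one attempt and no reset: what is moved stays moved. The work goes in short steps, Python scripts to look and compute and a tool call to move; the robot and the scene stay as the last step left them, time stands still between calls to the robot, and variables do not carry over. Pictures are saved under pics/ and viewed, and the job is handed in when it is done.

Besides the shell and the picture viewer there is one more tool, called after ">>>" as name([rows], argument=value, ...), one row to a line, values as JSON. carry_out: Moves the arm, as the interface text tells. Its arguments: {"type":"object","properties":{"targets":{"type":"array","items":{"type":"array"}},"jaw":{"type":"number"},"squeeze":{"type":"number"}},"required":["targets"]}

```bash
mkdir -p pics; ls
python3 - <<'E'
from cell import env
import cv2,numpy as np
o=env.get_obs(); print(o['time_s'],o['tool_pos'],o['tool_rot'],o['grip_width'],o['force'])
for n in ['top','side']:
    im=env.read_camera(n); cv2.imwrite(f'pics/{n}0.png',im[:,:,::-1])
    c=env.get_calibration(n); print(n,c)
E
```

```text
pics
0.0 [0.27241339 0.58954324 0.2214386 ] [-90.00331255   0.11192465  65.20435543] 0.08722237251860808 [-0.33531793 -0.23053821 -0.36118967]
top {'fx': 395.94582978446385, 'fy': 395.94582978446385, 'cx': 322.991313717304, 'cy': 200.12614567488208, 'D': array([-0.07164376,  0.        ,  0.        ,  0.        ,  0.        ]), 'R': array([[ 0.0224322 , -0.99973153, -0.00580194],
       [-0.98403308, -0.02105426, -0.176736  ],
       [ 0.17656639,  0.00967388, -0.98424119]]), 't': array([0.00932293, 0.53007228, 0.97059921])}
side {'fx': 504.3591065042516, 'fy': 504.3591065042516, 'cx': 327.80330933256, 'cy': 199.43440987620951, 'D': array([0.03604475, 0.        , 0.        , 0.        , 0.        ]), 'R': array([[-0.81451565, -0.58008097,  0.00838603],
       [-0.36959133,  0.50770792, -0.77822549],
       [ 0.44717615, -0.63697624, -0.62792895]]), 't': array([0.43315243, 0.25087616, 1.12047101])}
```

View pics/top0.png

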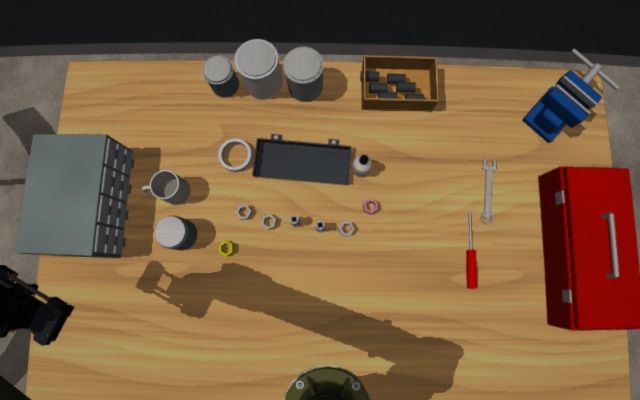

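View pics/side0.png

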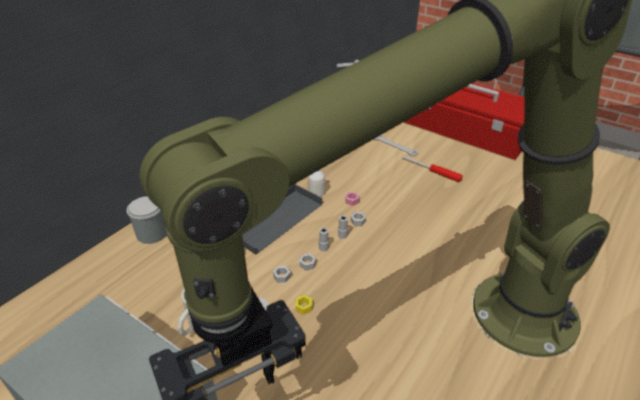

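The top view shows three grey nuts at about (245,212), (269,222) and (347,229). The sockets are at (295,221) and (320,226), and the tray spans (255..350, 140..183). The yellow nut at (226,247) and the pink nut at (371,206) are look-alikes and stay put. I'll confirm this in a crop and measure.

```bash
cat > h.py <<'E'
from cell import env
import cv2,numpy as np
def ray(c,uv):
    K=np.array([[c['fx'],0,c['cx']],[0,c['fy'],c['cy']],[0,0,1]])
    p=cv2.undistortPoints(np.array([[uv]],float),K,np.array(c['D']))[0,0]
    R=np.array(c['R']);t=np.array(c['t'])
    return -R.T@t, R.T@np.array([p[0],p[1],1])
def onz(c,uv,z):
    o,d=ray(c,uv); return o+d*(z-o[2])/d[2]
def proj(c,X):
    K=np.array([[c['fx'],0,c['cx']],[0,c['fy'],c['cy']],[0,0,1]])
    return cv2.projectPoints(np.array(X,float).reshape(-1,3),cv2.Rodrigues(np.array(c['R']))[0],np.array(c['t']),K,np.array(c['D']))[0][:,0]
E
python3 - <<'E'
from h import *
im=env.read_camera('top');c=env.get_calibration('top')
for l,z in [('nut1_center',.012),('socket1',.04),('tray',.0),('thinner',.07),('tape',.02)]:
    for r in env.outline_of('top',l):
        print(l,round(r['p'],2),np.round(r['xy'],1),r['mask'].sum(),np.round(onz(c,r['xy'],z),4))
        if l=='tray':
            m=r['mask'].astype(np.uint8); cs,_=cv2.findContours(m,0,2); k=max(cs,key=cv2.contourArea)
            print(cv2.boxPoints(cv2.minAreaRect(k)))
cv2.imwrite('pics/crop0.png',cv2.resize(im[125:265,210:390,::-1],None,fx=4,fy=4,interpolation=cv2.INTER_CUBIC))
E
```

```text
socket1 0.42 [319.8 226.7] 84 [0.4618 0.0276 0.04  ]
tray 0.61 [302.1 159.7] 3877 [0.6497 0.0813 0.    ]
[[251.88486 177.48973]
 [255.91995 132.29643]
 [351.95792 140.87126]
 [347.92282 186.06456]]
thinner 0.63 [360.  167.1] 313 [ 0.6133 -0.0718  0.07  ]
tape 0.78 [241.2 145.2] 391 [0.6818 0.2474 0.02  ]
tape 0.22 [240.9 214.2] 144 [0.4923 0.2367 0.02  ]
```

View pics/crop0.png

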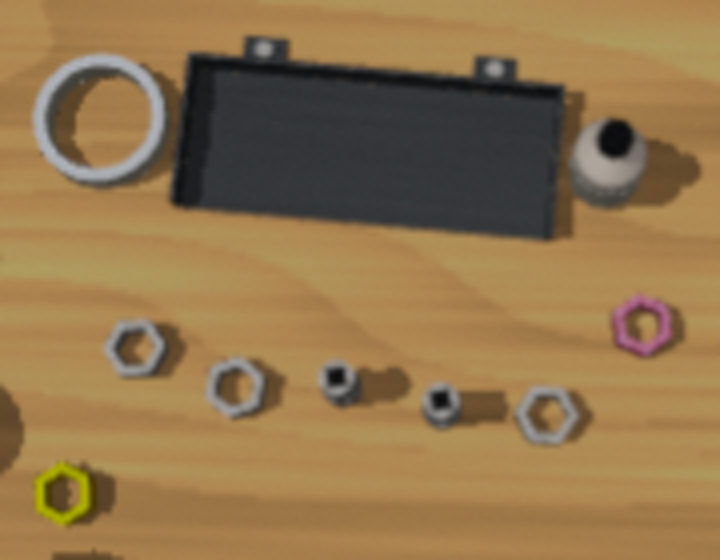

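The crop confirms it: the grey nuts are at crop (136,349), (236,387) and (547,415). The yellow (63,493) and pink (642,325) ones are the excluded look-alikes. The network missed the nuts, so I'll segment them by colour.

```bash
cat >> h.py <<'E'
def greynuts(im,c,box=None,vmin=90,z=.019):
    hsv=cv2.cvtColor(im,cv2.COLOR_RGB2HSV)
    m=((hsv[:,:,1]<60)&(hsv[:,:,2]>vmin)).astype(np.uint8)
    m=cv2.morphologyEx(m,cv2.MORPH_CLOSE,np.ones((3,3)))
    if box is not None:
        b=np.zeros_like(m); u0,v0,u1,v1=box; b[v0:v1,u0:u1]=1; m&=b
    cs,_=cv2.findContours(m,cv2.RETR_EXTERNAL,2); out=[]
    for k in cs:
        if len(k)<6: continue
        (u,v),r=cv2.minEnclosingCircle(k); M=cv2.moments(cv2.convexHull(k))
        if M['m00']<40: continue
        u,v=M['m10']/M['m00'],M['m01']/M['m00']
        out.append((round(u,1),round(v,1),round(r,1),M['m00'],np.round(onz(c,(u,v),z),4)))
    return out
E
python3 - <<'E'
from h import *
im=env.read_camera('top');c=env.get_calibration('top')
for r in greynuts(im,c,(212,195,385,265)): print(r)
up=lambda p:((p[0]+.5)/4-.5+210,(p[1]+.5)/4-.5+125)
for n,p,z in [('n1',(136,349),.02),('n2',(236,387),.02),('n3',(547,415),.02),('s1top',(336,376),.06),('s2top',(440,400),.06),('trayFL top',(172,206),.025),('FR top',(553,239),.025),('BL',(190,55),.025),('BR',(563,88),.025),('FRbot',(545,240),.0),('FLbot',(186,208),.0),('pink',(642,325),.02),('yel',(63,493),.02)]:
    print(n,np.round(onz(c,up(p),z),4))
E
```

```text
(346.2, 228.4, 7.6, 150.0, array([ 0.4611, -0.0411,  0.019 ]))
(319.8, 225.7, 5.2, 63.0, array([0.4669, 0.028 , 0.019 ]))
(293.6, 219.4, 5.1, 55.5, array([0.4817, 0.097 , 0.019 ]))
(268.4, 221.3, 7.4, 147.5, array([0.4754, 0.1631, 0.019 ]))
(243.2, 211.4, 7.4, 145.5, array([0.5001, 0.2312, 0.019 ]))
n1 [0.4987 0.2298 0.02  ]
n2 [0.475  0.1624 0.02  ]
n3 [ 0.4611 -0.0414  0.02  ]
s1top [0.4785 0.0937 0.06  ]
s2top [0.4648 0.0279 0.06  ]
trayFL top [0.5947 0.2102 0.025 ]
FR top [ 0.5775 -0.0437  0.025 ]
BL [0.7003 0.2039 0.025 ]
BR [ 0.6818 -0.0494  0.025 ]
FRbot [ 0.5822 -0.0397  0.    ]
FLbot [0.5995 0.2054 0.    ]
pink [ 0.5219 -0.1033  0.02  ]
yel [0.403  0.2723 0.02  ]
```

```bash
cat >> h.py <<'E'
O=np.array([.586,.083]); YAW=np.radians(-3.7)
ex=np.array([np.cos(YAW),np.sin(YAW)]); ey=np.array([-ex[1],ex[0]])
def tr(p): r=np.array(p[:2])-O; return np.array([r@ex,r@ey])
def wd(q): return O+q[0]*ex+q[1]*ey
def rel(o,p,z,psi):
    """tool-axis shift (mm) from present pose to world p,z, with present yaw; and remaining turn about tool y"""
    a=np.radians(o['tool_rot'][2]); d=np.array(p)-o['tool_pos'][:2]
    return np.round(1000*np.array([d@[np.cos(a),np.sin(a)],o['tool_pos'][2]-z,d@[-np.sin(a),np.cos(a)]]),1), round(-(psi-o['tool_rot'][2]),1)
E
python3 - <<'E'
from h import *
c=env.get_calibration('top');o=env.get_obs()
print('mug',onz(c,(167,183),.09),'filler',onz(c,(175,228),.09))
N={'n1':(.4995,.2305),'n2':(.475,.163),'n3':(.461,-.041)};T={'n1':(.042,.06),'n2':(.042,0),'n3':(.042,-.06)}
for k in N:
    g=wd(T[k]);d=g-N[k];print(k,tr(N[k]),'goal',g.round(4),'dist',np.linalg.norm(d),'psi',np.degrees(np.arctan2(d[1],d[0])))
print(rel(o,N['n1'],.12,-34.3))
E
```

```text
mug [0.55743178 0.41377821 0.09      ] filler [0.44459244 0.38312771 0.09      ]
n1 [-0.09583822  0.14161051] goal [0.6318 0.1402] dist 0.16018629497515682 psi -34.32869831547954
n2 [-0.11593122  0.07267016] goal [0.6279 0.0803] dist 0.17384827389488133 psi -28.408958308951934
n3 [-0.11673745 -0.13180808] goal [0.624  0.0204] dist 0.174223926156572 psi 20.6405740255032
(array([-231.2,  102.5, -356.7]), np.float64(99.5))
```

>>> carry_out([
  [[-19,8,-30],[0,0,0]],
  [[-19,8,-30],[0,0,0]],
  [[-19,8,-30],[0,0,0]],
  [[-19,8,-30],[0,0,0]],
  [[-19,8,-30],[0,0,0]],
  [[-19,8,-30],[0,0,0]],
  [[-19,8,-30],[0,0,0]],
  [[-19,8,-30],[0,0,0]],
  [[-19,8,-30],[0,0,0]],
  [[-19,8,-30],[0,0,0]],
  [[-19,8,-30],[0,0,0]],
  [[-19,8,-30],[0,0,0]],
], jaw=0.72)

```text
time_s: 1.65
tool_pos: [0.5046, 0.2309, 0.1266]
tool_rot: [-90.0, -0.0, 65.2]
force: [-0.1, -0.3, -0.6]
grip_width: 0.0628
```

>>> carry_out([
  [[0,0,0],[0,8.3,0]],
  [[0,0,0],[0,8.3,0]],
  [[0,0,0],[0,8.3,0]],
  [[0,0,0],[0,8.3,0]],
  [[0,0,0],[0,8.3,0]],
  [[0,0,0],[0,8.3,0]],
  [[0,0,0],[0,8.3,0]],
  [[0,0,0],[0,8.3,0]],
  [[0,0,0],[0,8.3,0]],
  [[0,0,0],[0,8.3,0]],
  [[0,0,0],[0,8.3,0]],
  [[0,0,0],[0,8.3,0]],
])

```text
time_s: 2.85
tool_pos: [0.5039, 0.2323, 0.1268]
tool_rot: [-90.0, -0.0, -34.7]
force: [-0.5, -0.3, -1.1]
grip_width: 0.0629
```

```bash
cat >> h.py <<'E'
from scipy.spatial.transform import Rotation as Ro
def wristcal(o):
    c=dict(env.get_calibration('wrist')); T=np.eye(4); T[:3,:3]=Ro.from_euler('xyz',o['tool_rot'],degrees=True).as_matrix(); T[:3,3]=o['tool_pos']
    W=np.linalg.inv(T@np.array(c['hand_eye'])); c['R']=W[:3,:3]; c['t']=W[:3,3]; return c
E
python3 - <<'E'
from h import *
o=env.get_obs(); im=env.read_camera('wrist');c=wristcal(o)
cv2.imwrite('pics/w1.png',im[:,:,::-1])
for r in env.outline_of('wrist','nut1_center'): print(round(r['p'],2),r['xy'],r['mask'].sum(),np.round(onz(c,r['xy'],.018),4))
for n,p in [('n1',(.4995,.2305,.02)),('n2',(.475,.163,.02))]: print(n,proj(c,p))
E
```

```text
0.58 [334.9, 260.8] 445 [0.4862 0.1811 0.018 ]
n1 [[313.92594578 205.59999608]]
n2 [[335.92963361 285.00424584]]
```

View pics/w1.png

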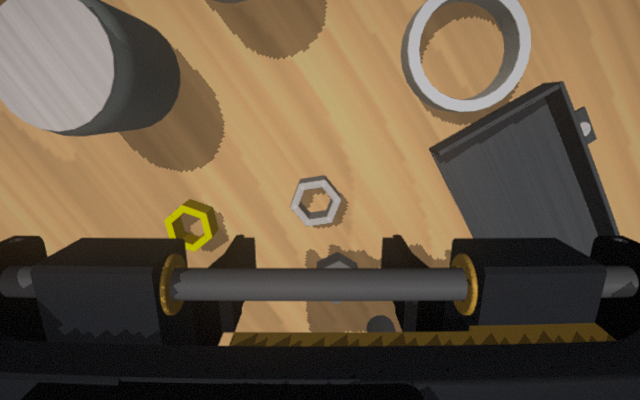

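Wrist view: n1 is at (317,202), the yellow nut at (190,226) and the tray is at the right. n2 shows partly at (336,260). n1 is within about 3 mm of the top-camera value.

Run:
```python
from h import *
o=env.get_obs();c=wristcal(o)
n=onz(c,(317,202),.02); print(n)
for p in [(432,151),(561,86)]: print('tray FL/BL top',onz(c,p,.025), tr(onz(c,p,.025)))
n1=(n[:2]+[.4995,.2305])/2
print(n1,rel(o,n1,.006,-34.3))
```

```text
[0.50318518 0.23144822 0.02      ]
tray FL/BL top [0.59711949 0.21656476 0.025     ] [0.00247707 0.13400393]
tray FL/BL top [0.70024395 0.20429972 0.025     ] [0.10617807 0.12841931]
[0.50134259 0.23097411] (array([ -1.4, 120.7,  -2.4]), np.float64(-0.1))
```

>>> carry_out([
  [[-1,20,-2],[0,0,0]],
  [[0,25,0],[0,0,0]],
  [[0,25,0],[0,0,0]],
  [[0,20,0],[0,0,0]],
  [[0,15,0],[0,0,0]],
  [[0,10,0],[0,0,0]],
  [[0,6,0],[0,0,0]],
  [[0,0,0],[0,0,0]],
])

```text
time_s: 3.75
tool_pos: [0.5017, 0.231, 0.0052]
tool_rot: [-90.0, 0.0, -34.4]
force: [-0.6, -0.5, 0.7]
grip_width: 0.0629
```

>>> carry_out([
  [[0,0,0],[0,0,0]],
  [[0,0,0],[0,0,0]],
  [[0,0,0],[0,0,0]],
], jaw=0.575)

```text
time_s: 4.05
tool_pos: [0.5024, 0.2314, 0.0064]
tool_rot: [-89.9, -0.0, -34.4]
force: [-0.4, 0.2, 0.3]
grip_width: 0.0516
```

Run:
```python
from h import *
o=env.get_obs(); im=env.read_camera('wrist');im2=env.read_camera('side')
cv2.imwrite('pics/w2.png',np.vstack([im[:,:,::-1][100:400],im2[150:350,:,::-1]]))
```

```text
(no output)
```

View pics/w2.png

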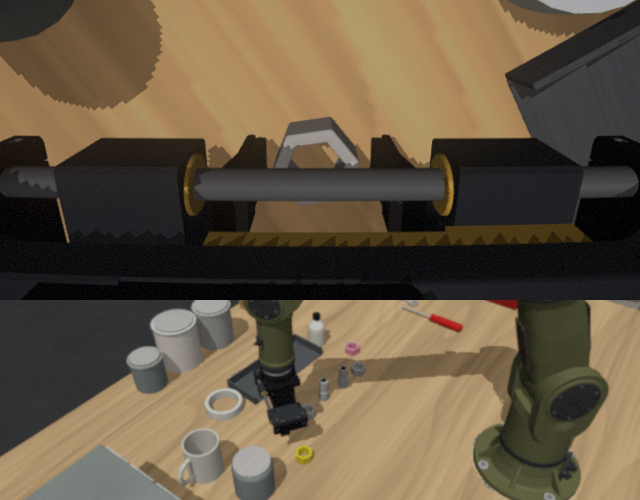

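The wrist view shows n1 between the two fingers at (316,150), clear of both. I'll push along tool +x.

>>> carry_out([
  [[6,0,0],[0,0,0]],
  [[8,0,0],[0,0,0]],
  [[8,0,0],[0,0,0]],
  [[8,0,0],[0,0,0]],
  [[8,0,0],[0,0,0]],
  [[8,0,0],[0,0,0]],
  [[8,0,0],[0,0,0]],
  [[8,0,0],[0,0,0]],
  [[8,0,0],[0,0,0]],
  [[6,0,0],[0,0,0]],
  [[4,0,0],[0,0,0]],
])

```text
time_s: 5.25
tool_pos: [0.5685, 0.1853, 0.0055]
tool_rot: [-90.0, -0.0, -34.4]
force: [-1.0, -0.2, 0.5]
grip_width: 0.0499
```

Run:
```python
from h import *
im=env.read_camera('wrist');im2=env.read_camera('side')
cv2.imwrite('pics/w3.png',np.vstack([im[:,:,::-1][100:400],im2[150:350,:,::-1]]))
```

```text
(no output)
```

View pics/w3.png

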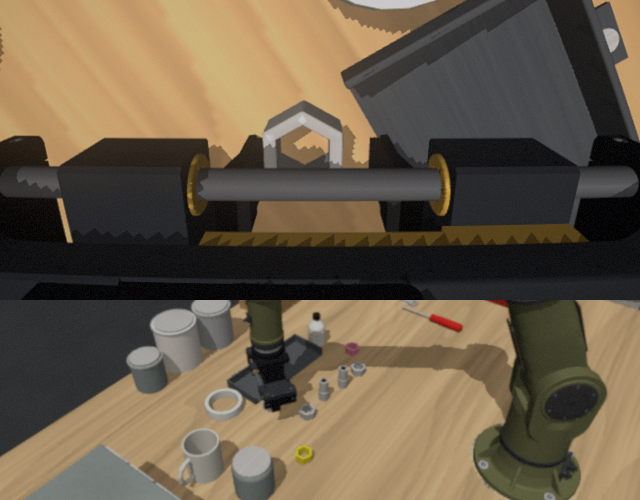

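n1 lies flush against the rear finger at (303,140) and is centred. I'll push on for the remaining ~84 mm, then lift.

>>> carry_out([
  [[6,0,0],[0,0,0]],
  [[8,0,0],[0,0,0]],
  [[8,0,0],[0,0,0]],
  [[8,0,0],[0,0,0]],
  [[8,0,0],[0,0,0]],
  [[8,0,0],[0,0,0]],
  [[8,0,0],[0,0,0]],
  [[8,0,0],[0,0,0]],
  [[8,0,0],[0,0,0]],
  [[7,0,0],[0,0,0]],
  [[5,0,0],[0,0,0]],
  [[2,0,0],[0,0,0]],
])

```text
time_s: 6.55
tool_pos: [0.6377, 0.1378, 0.0056]
tool_rot: [-90.0, -0.0, -34.4]
force: [-0.4, -0.2, -0.1]
grip_width: 0.0498
```

Run:
```python
from h import *
o=env.get_obs();print(o['tool_pos'],tr(o['tool_pos']),o['force'])
im=env.read_camera('wrist');im2=env.read_camera('side')
cv2.imwrite('pics/w4.png',np.vstack([im[:,:,::-1][100:400],im2[150:350,:,::-1]]))
```

```text
[0.63773086 0.13777197 0.00557479] [0.04808847 0.05799612] [-0.42780624 -0.21501859 -0.0895723 ]
```

View pics/w4.png

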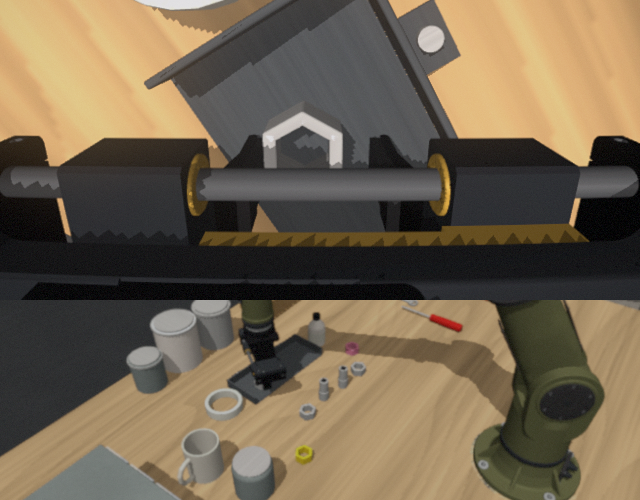

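>>> carry_out([
  [[-3,0,0],[0,0,0]],
  [[0,-10,0],[0,0,0]],
  [[0,-20,0],[0,0,0]],
  [[0,-25,0],[0,0,0]],
  [[0,-25,0],[0,0,0]],
  [[0,-25,0],[0,0,0]],
  [[0,-10,0],[0,0,0]],
])

```text
time_s: 7.35
tool_pos: [0.6363, 0.1406, 0.1244]
tool_rot: [-89.8, -0.2, -34.4]
force: [-0.2, -0.1, -0.1]
grip_width: 0.0506
```

Run:
```python
from h import *
o=env.get_obs(); im=env.read_camera('wrist');c=wristcal(o)
cv2.imwrite('pics/w5.png',im[:,:,::-1])
print(o['tool_pos'],rel(o,(.475,.163),.122,-28.4),proj(c,(.6318,.1402,.02)))
```

```text
[0.63634396 0.14060909 0.12437433] (array([-145.8,    2.4,  -72.6]), np.float64(-6.0)) [[312.30280784 205.65050195]]
```

View pics/w5.png

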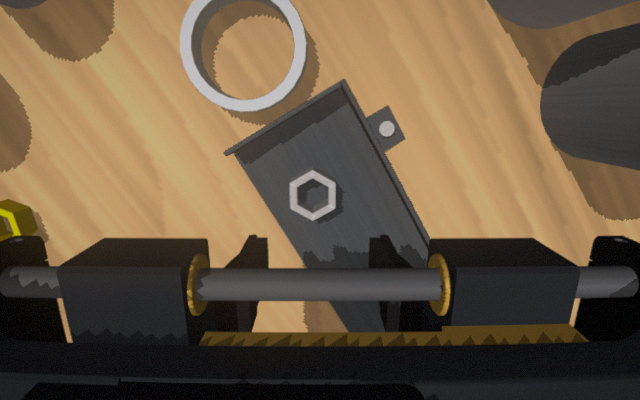

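n1 lies in the tray at (312,194), wholly inside it. Next is n2.

>>> carry_out([
  [[-29,0,-14],[0,-1.2,0]],
  [[-29,0,-14],[0,-1.2,0]],
  [[-29,0,-14],[0,-1.2,0]],
  [[-29,0,-14],[0,-1.2,0]],
  [[-29,0,-14],[0,-1.2,0]],
  [[0,0,0],[0,0,0]],
], jaw=0.72)

```text
time_s: 8.0
tool_pos: [0.4699, 0.1582, 0.1191]
tool_rot: [-90.1, 0.2, -28.2]
force: [1.1, 0.6, -0.2]
grip_width: 0.0627
```

Run:
```python
from h import *
o=env.get_obs(); im=env.read_camera('wrist');c=wristcal(o)
cv2.imwrite('pics/w6.png',im[:,:,::-1])
print(o['tool_pos'],o['tool_rot'],rel(o,(.475,.163),.006,-28.4),proj(c,(.475,.163,.02)))
for r in env.outline_of('wrist','nut1_center'): print(round(r['p'],2),r['xy'],r['mask'].sum(),np.round(onz(c,r['xy'],.02),4))
```

```text
[0.46989957 0.15819022 0.11910959] [-90.12858799   0.24813564 -28.18288416] (array([  2.2, 113.1,   6.6]), np.float64(0.2)) [[320.72970243 194.47750476]]
0.9 [328.4, 201.8] 1476 [0.4775 0.1552 0.02  ]
```

View pics/w6.png

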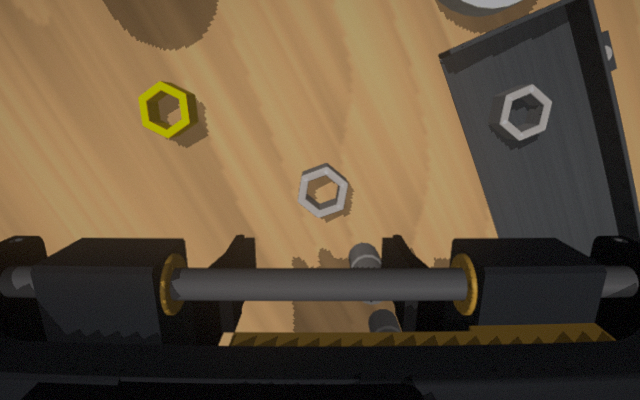

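The wrist view shows n2 at (323,192), about 2 mm from the prediction. The sockets are at (365,258) and (383,322), below the finger area. n1 sits in the tray at (525,112). I'll descend over n2.

>>> carry_out([
  [[4,15,8],[0,0,0]],
  [[0,25,0],[0,0,0]],
  [[0,25,0],[0,0,0]],
  [[0,20,0],[0,0,0]],
  [[0,15,0],[0,0,0]],
  [[0,8,0],[0,0,0]],
  [[0,5,0],[0,0,0]],
  [[0,0,0],[0,0,0]],
])

```text
time_s: 8.9
tool_pos: [0.4824, 0.1624, 0.0072]
tool_rot: [-90.0, -0.0, -28.4]
force: [0.2, 0.9, -0.5]
grip_width: 0.0625
```

>>> carry_out([
  [[0,0,0],[0,0,0]],
  [[0,0,0],[0,0,0]],
  [[0,0,0],[0,0,0]],
], jaw=0.575)

```text
time_s: 9.2
tool_pos: [0.4826, 0.1629, 0.0083]
tool_rot: [-89.9, -0.0, -28.4]
force: [0.3, 0.4, 0.1]
grip_width: 0.0514
```

Run:
```python
from h import *
o=env.get_obs(); im=env.read_camera('wrist');im2=env.read_camera('side')
cv2.imwrite('pics/w7.png',np.vstack([im[:,:,::-1][100:400],im2[150:350,:,::-1]]))
print(o['tool_pos'],o['tool_rot'],rel(o,wd((.048,-.003)),.006,-28.4))
```

```text
[0.48260569 0.16294525 0.00827346] [-8.99251530e+01 -4.33025808e-02 -2.83947973e+01] (array([173.8,   2.3,  -3.8]), np.float64(0.0))
```

View pics/w7.png

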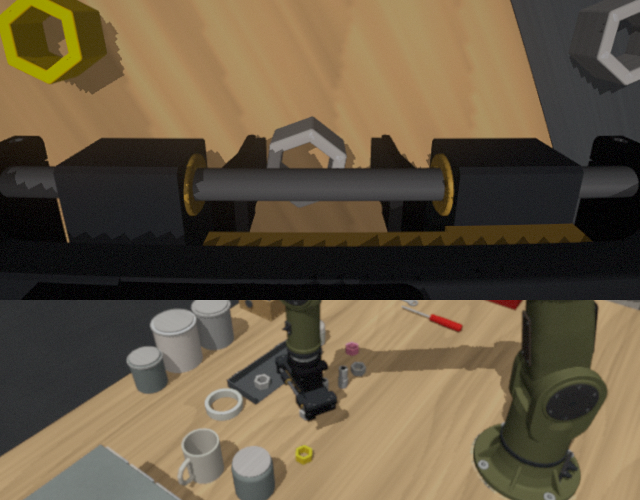

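n2 is straddled, at (308,150). I'll push along +x, half of it first.

>>> carry_out([
  [[6,0.5,0],[0,0,0]],
  [[8,0.5,0],[0,0,0]],
  [[8,0.5,0],[0,0,0]],
  [[8,0,0],[0,0,0]],
  [[8,0,0],[0,0,0]],
  [[8,0,0],[0,0,0]],
  [[8,0,0],[0,0,0]],
  [[8,0,0],[0,0,0]],
  [[8,0,0],[0,0,0]],
  [[8,0,0],[0,0,0]],
  [[6,0,0],[0,0,0]],
  [[4,0,0],[0,0,0]],
])

```text
time_s: 10.5
tool_pos: [0.56, 0.1204, 0.0061]
tool_rot: [-90.0, -0.0, -28.4]
force: [-1.9, 0.9, 0.7]
grip_width: 0.0501
```

Run:
```python
from h import *
o=env.get_obs(); im=env.read_camera('wrist');im2=env.read_camera('side')
cv2.imwrite('pics/w8.png',np.vstack([im[:,:,::-1][100:400],im2[150:350,:,::-1]]))
print(o['tool_pos'],o['tool_rot'],rel(o,wd((.048,-.003)),.006,-28.4))
```

```text
[0.5600437  0.12038064 0.00606495] [-9.00029619e+01 -1.12378756e-02 -2.84191853e+01] (array([85.5,  0.1, -3.2]), np.float64(-0.0))
```

View pics/w8.png

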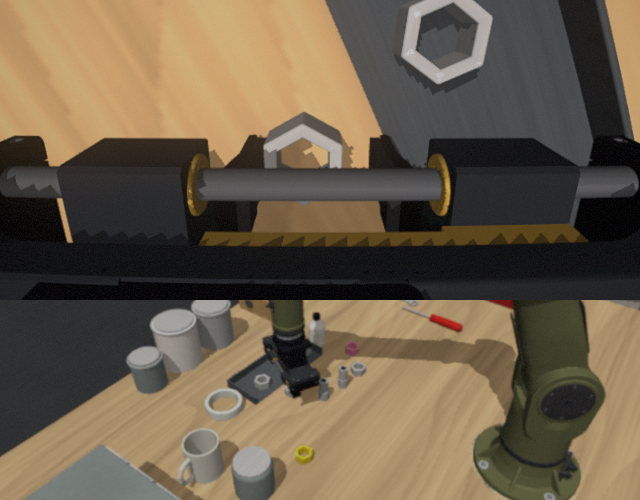

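n2 is flush and centred at (303,148), with n1 well clear at (447,38). I'll push the remaining 85 mm, back off and lift.

>>> carry_out([
  [[6,0,0],[0,0,0]],
  [[8,0,0],[0,0,0]],
  [[8,0,0],[0,0,0]],
  [[8,0,0],[0,0,0]],
  [[8,0,0],[0,0,0]],
  [[8,0,0],[0,0,0]],
  [[8,0,0],[0,0,0]],
  [[8,0,0],[0,0,0]],
  [[8,0,0],[0,0,0]],
  [[7,0,0],[0,0,0]],
  [[5,0,0],[0,0,0]],
  [[2,0,0],[0,0,0]],
])

```text
time_s: 11.8
tool_pos: [0.6339, 0.0803, 0.006]
tool_rot: [-90.0, -0.0, -28.4]
force: [-0.7, -0.3, 2.4]
grip_width: 0.05
```

>>> carry_out([
  [[0,0,0],[0,0,0]],
  [[-3,0,0],[0,0,0]],
  [[0,-10,0],[0,0,0]],
  [[0,-20,0],[0,0,0]],
  [[0,-25,0],[0,0,0]],
  [[0,-25,0],[0,0,0]],
  [[0,-25,0],[0,0,0]],
  [[0,-10,0],[0,0,0]],
  [[0,0,0],[0,0,0]],
])

```text
time_s: 12.7
tool_pos: [0.6319, 0.0826, 0.1233]
tool_rot: [-89.8, -0.2, -28.4]
force: [0.3, 0.7, -0.0]
grip_width: 0.0497
```

Run:
```python
from h import *
o=env.get_obs(); im=env.read_camera('wrist');c=wristcal(o)
cv2.imwrite('pics/w9.png',im[:,:,::-1])
print(o['tool_pos'],rel(o,(.463,-.041),.122,20.6))
```

```text
[0.63189236 0.08257853 0.12327468] (array([ -89.8,    1.3, -189. ]), np.float64(-49.0))
```

View pics/w9.png

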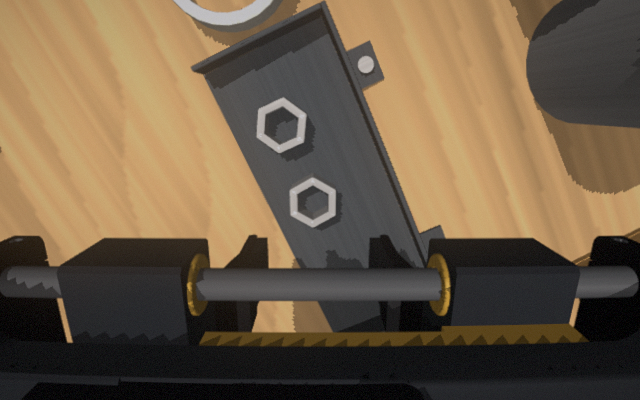

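Both nuts lie wholly inside: n1 at (281,125) and n2 at (313,202). Next is n3.

>>> carry_out([
  [[-11,0,-24],[0,0,0]],
  [[-11,0,-24],[0,0,0]],
  [[-11,0,-24],[0,0,0]],
  [[-11,0,-24],[0,0,0]],
  [[-11,0,-24],[0,0,0]],
  [[-11,0,-24],[0,0,0]],
  [[-11,0,-24],[0,0,0]],
  [[-11,0,-21],[0,0,0]],
], jaw=0.72)

```text
time_s: 13.55
tool_pos: [0.4611, -0.0429, 0.1194]
tool_rot: [-90.1, 0.1, -28.4]
force: [-0.4, 0.8, -0.2]
grip_width: 0.0629
```

>>> carry_out([
  [[0,0,0],[0,-8,0]],
  [[0,0,0],[0,-8,0]],
  [[0,0,0],[0,-8,0]],
  [[0,0,0],[0,-8,0]],
  [[0,0,0],[0,-8,0]],
  [[0,0,0],[0,-8,0]],
  [[0,0,0],[0,-1,0]],
  [[0,0,0],[0,0,0]],
])

```text
time_s: 14.35
tool_pos: [0.4626, -0.042, 0.1201]
tool_rot: [-90.0, 0.1, 20.5]
force: [0.8, 0.6, -0.3]
grip_width: 0.0627
```

Run:
```python
from h import *
o=env.get_obs(); im=env.read_camera('wrist');c=wristcal(o)
cv2.imwrite('pics/w10.png',im[:,:,::-1])
print(o['tool_pos'],o['tool_rot'],rel(o,(.461,-.041),.006,20.6),proj(c,(.461,-.041,.02)))
for r in env.outline_of('wrist','nut1_center'): print(round(r['p'],2),r['xy'],r['mask'].sum(),np.round(onz(c,r['xy'],.02),4))
```

```text
[ 0.4626374  -0.04203695  0.12006255] [-89.97641514   0.10430839  20.46329371] (array([ -1.2, 114.1,   1.5]), np.float64(-0.1)) [[316.46922584 200.48402142]]
0.83 [584.6, 126.4] 2445 [0.6283 0.0827 0.02  ]
```

View pics/w10.png

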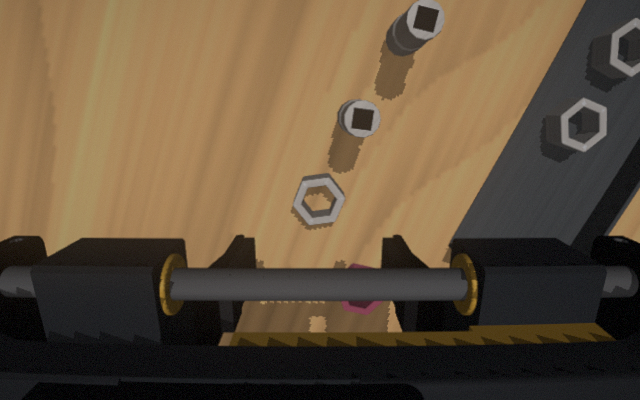

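n3 is at (319,201) and the sockets' tops are at (360,118) and (425,20). The pink look-alike at (362,290) is off to the side. I'll descend.

>>> carry_out([
  [[0,16,1],[0,0,0]],
  [[0,25,0],[0,0,0]],
  [[0,25,0],[0,0,0]],
  [[0,20,0],[0,0,0]],
  [[0,15,0],[0,0,0]],
  [[0,8,0],[0,0,0]],
  [[0,5,0],[0,0,0]],
  [[0,0,0],[0,0,0]],
])

```text
time_s: 15.25
tool_pos: [0.463, -0.0412, 0.0068]
tool_rot: [-90.0, 0.0, 20.6]
force: [0.3, 0.5, 0.6]
grip_width: 0.0625
```

>>> carry_out([
  [[0,0,0],[0,0,0]],
  [[0,0,0],[0,0,0]],
  [[0,0,0],[0,0,0]],
], jaw=0.575)

```text
time_s: 15.55
tool_pos: [0.4636, -0.0411, 0.0077]
tool_rot: [-90.0, -0.1, 20.6]
force: [0.2, 0.1, -0.3]
grip_width: 0.052
```

Run:
```python
from h import *
o=env.get_obs(); im=env.read_camera('wrist');im2=env.read_camera('side')
cv2.imwrite('pics/w11.png',np.vstack([im[:,:,::-1][100:400],im2[150:350,:,::-1]]))
print(o['tool_pos'],o['tool_rot'],rel(o,wd((.048,-.057)),.006,20.6))
```

```text
[ 0.46364304 -0.0410763   0.00767509] [-9.00072354e+01 -7.91356823e-02  2.06021376e+01] (array([178.5,   1.7,   1.4]), np.float64(0.0))
```

View pics/w11.png

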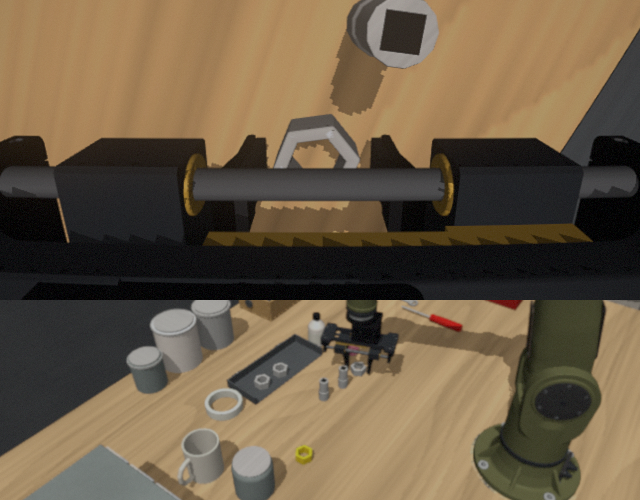

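n3 is straddled at (316,148), and both sockets are untouched. I'll push the first half.

>>> carry_out([
  [[6,0.5,0],[0,0,0]],
  [[8,0.5,0],[0,0,0]],
  [[8,0.5,0],[0,0,0]],
  [[8,0,0],[0,0,0]],
  [[8,0,0],[0,0,0]],
  [[8,0,0],[0,0,0]],
  [[8,0,0],[0,0,0]],
  [[8,0,0],[0,0,0]],
  [[8,0,0],[0,0,0]],
  [[8,0,0],[0,0,0]],
  [[6,0,0],[0,0,0]],
  [[4,0,0],[0,0,0]],
])

```text
time_s: 16.85
tool_pos: [0.5461, -0.0099, 0.0056]
tool_rot: [-90.0, -0.0, 20.6]
force: [-0.8, -1.0, 0.3]
grip_width: 0.0504
```

Run:
```python
from h import *
o=env.get_obs(); im=env.read_camera('wrist');im2=env.read_camera('side')
cv2.imwrite('pics/w12.png',np.vstack([im[:,:,::-1][100:400],im2[150:350,:,::-1]]))
print(o['tool_pos'],o['tool_rot'],rel(o,wd((.048,-.057)),.006,20.6))
```

```text
[ 0.5460599  -0.00987192  0.00556281] [-9.00020979e+01 -1.05387638e-02  2.06211780e+01] (array([90.4, -0.4,  1.1]), np.float64(0.0))
```

View pics/w12.png

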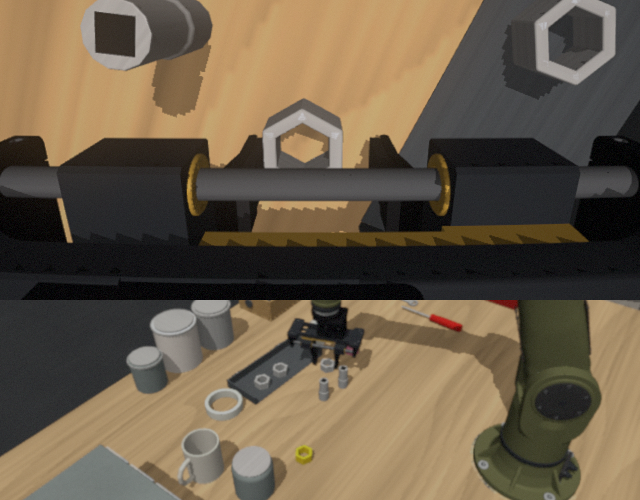

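n3 is flush and centred at (303,138). I'll push the last 90 mm, then back off and lift.

>>> carry_out([
  [[6,0,0],[0,0,0]],
  [[8,0,0],[0,0,0]],
  [[8,0,0],[0,0,0]],
  [[8,0,0],[0,0,0]],
  [[8,0,0],[0,0,0]],
  [[8,0,0],[0,0,0]],
  [[8,0,0],[0,0,0]],
  [[8,0,0],[0,0,0]],
  [[8,0,0],[0,0,0]],
  [[8,0,0],[0,0,0]],
  [[7,0,0],[0,0,0]],
  [[4,0,0],[0,0,0]],
])

```text
time_s: 18.15
tool_pos: [0.6295, 0.0216, 0.0056]
tool_rot: [-90.0, -0.0, 20.6]
force: [-1.3, -0.6, 0.4]
grip_width: 0.0504
```

>>> carry_out([
  [[0,0,0],[0,0,0]],
  [[-3,0,0],[0,0,0]],
  [[0,-10,0],[0,0,0]],
  [[0,-20,0],[0,0,0]],
  [[0,-25,0],[0,0,0]],
  [[0,-25,0],[0,0,0]],
  [[0,-25,0],[0,0,0]],
  [[0,-25,0],[0,0,0]],
  [[0,-25,0],[0,0,0]],
  [[0,-20,0],[0,0,0]],
])

```text
time_s: 19.15
tool_pos: [0.6262, 0.0197, 0.1833]
tool_rot: [-90.0, -0.1, 20.6]
force: [0.2, 0.7, 0.5]
grip_width: 0.0499
```

Run:
```python
from h import *
o=env.get_obs(); im=env.read_camera('wrist');c=wristcal(o)
cv2.imwrite('pics/w13.png',im[:,:,::-1])
cv2.imwrite('pics/t13.png',env.read_camera('top')[:,:,::-1])
print(o['tool_pos'])
```

```text
[0.62618425 0.01974524 0.18329072]
```

View pics/w13.png

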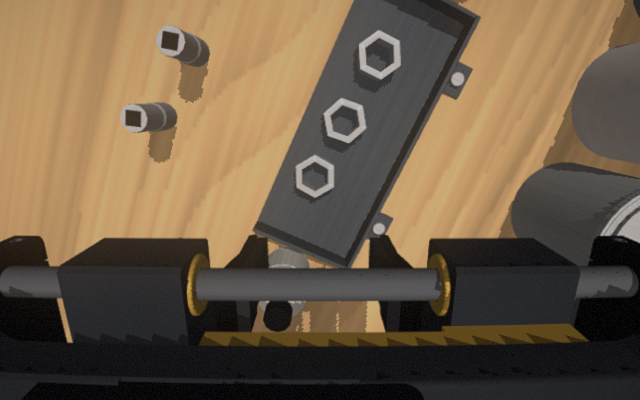

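View pics/t13.png

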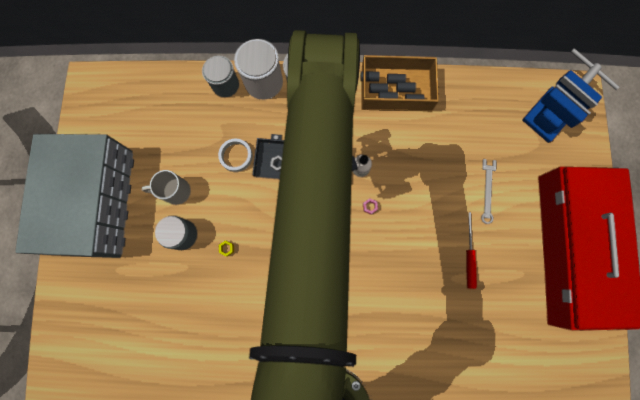

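All three nuts show in the tray at (380,55), (345,120) and (315,176), with both sockets standing. I'll check the numbers in tray coordinates.

Run:
```python
from h import *
o=env.get_obs();c=wristcal(o)
for n,p,z in [('n1',(380,55),.02),('n2',(345,120),.02),('n3',(315,176),.02),('s1',(171,41),.06),('s2',(133,118),.06),('frontR bottom',(254,229),0.025),('backR',(352,267),.025),('backL',(480,17),.025)]:
    w=onz(c,p,z);print(n,w.round(4),tr(w).round(4))
cv2.imwrite('pics/c14.png',cv2.resize(cv2.imread('pics/w13.png')[0:280,230:490],None,fx=2,fy=2,interpolation=cv2.INTER_CUBIC))
```

```text
n1 [0.6391 0.1466 0.02  ] [0.0489 0.0669]
n2 [0.631  0.0842 0.02  ] [0.0449 0.0041]
n3 [0.6236 0.0266 0.02  ] [ 0.0412 -0.0539]
s1 [0.4822 0.0933 0.06  ] [-0.1042  0.0036]
s2 [0.4683 0.0273 0.06  ] [-0.1139 -0.0632]
frontR bottom [ 0.5864 -0.0416  0.025 ] [ 0.0084 -0.1244]
backR [ 0.6899 -0.0457  0.025 ] [ 0.112  -0.1217]
backL [0.706  0.2049 0.025 ] [0.1119 0.1294]
```

View pics/c14.png

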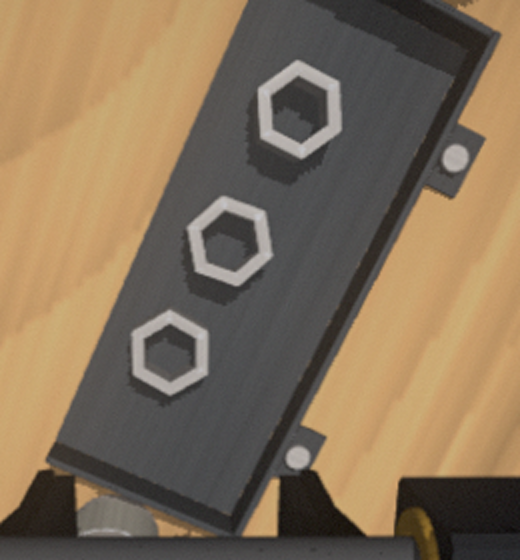

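The nearest nut to the open front, n3, is still at least 12 mm inside, and the arm is clear of everything. I'll hand in.

Run:
```python
from h import *
print(env.sign_off()); print(env.get_obs()['time_s'])
```

```text
the job is handed in; nothing more can be done
None
the job is handed in; nothing more can be done
```

I pushed all three grey nuts through the open front into the tray and handed the job in at about 19 s of the 64 s allowed. Each push used the rear fingertip, with the jaws held open at about 50 mm so no nut was gripped or lifted.

**Nuts:** The last wrist picture shows all three lying flat and wholly inside. Their tray coordinates (x into the tray, y along the edge) are about (49, 67), (45, 4) and (41, −54) mm. The nut nearest the front edge clears it by at least 12 mm, even on the less favourable tray estimate.

**Other things:** Both sockets are standing within about 4 mm of where I first measured them, which is the cameras' disagreement. The tape, thinner, yellow nut and pink nut look unmoved in the top view. Reported wrist forces stayed below 3 N.

**Checks that disagreed or failed:**
- The detection network found no nuts in the top view and placed n2 about 8 mm off in the wrist view. I located the nuts by colour and by reading the pictures instead.
- The wrist camera puts the tray's front and back edges about 8–12 mm further out than my tray frame, which came from the top camera. The nuts are inside on either estimate.
- The arm hid part of the tray and the sockets in the last top picture, so that check rests on the wrist view.

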